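Feel along a brass scroll for burrs

TASK

Close the gripper and, with the closed fingertips pointing down, stroke along the top of the S-shaped brass scroll to feel for burrs: touch down on the rivet next to the square foot, follow the curve over all seven rivets in one stroke without lifting off on the way, and lift off at the rivet on the round end. Touch lightly, so that the sprung top under the scroll is never pushed down to its stop. Do not pick up or shift the scroll, and leave everything else where it is.

Things in the scene. Friction and masses are not known exactly. Their poses are not given: they have to be found in the camera images.
- scroll: S-shaped brass casting lying loose and flat on the round grey top: 0.95 kg, 270 mm long, 12 mm thick, stem 36 mm wide, top face level. One end is a square foot (crossbar 30 x 74), the other a disc 54 across. Origin mid-length on its underside; +x from foot to disc, z up. Seven flush dark rivets, 11 mm, at x = -105 to 105 every 35 mm, on the stem's centre line y = 27 sin(2 pi x/240) mm
- rivet1 (a point): centre of rivet 1 of 7 on the scroll's upper face, 12 mm above its underside; the one beside the square foot, where the stroke starts
- rivet2 (a point): centre of rivet 2 of 7 on the scroll's upper face, 12 mm above its underside
- rivet3 (a point): centre of rivet 3 of 7 on the scroll's upper face, 12 mm above its underside
- rivet4 (a point): centre of rivet 4 of 7 on the scroll's upper face, 12 mm above its underside
- rivet5 (a point): centre of rivet 5 of 7 on the scroll's upper face, 12 mm above its underside
- rivet6 (a point): centre of rivet 6 of 7 on the scroll's upper face, 12 mm above its underside
- rivet7 (a point): centre of rivet 7 of 7 on the scroll's upper face, 12 mm above its underside; the one on the round end, where the stroke finishes
- deck (a joint): how far the stand's sprung top is pushed down, m: 0 at rest, 0.015 at its stop; it does not turn. It stays put for about the first 1.5 N of downward push, then gives 2 mm per newton; about 9 N brings it to the stop. It springs back up when let go
- deck_centre (a point): centre of the upper face of the stand's round grey top (310 mm across, 14 mm thick, upper face 50 mm above the bench at rest), on which the scroll, the sanding block and the tin lie
- sanding_block: bystander: cork sanding block 55 x 30 x 26 mm, loose on the grey top beside the scroll; origin at the centre of its underside
- wax_tin: bystander: round aluminium tin, 42 mm across, 24 mm tall, loose on the grey top on the scroll's other side; origin under its centre
- file_brush: bystander: brush lying on the bench to the robot's left
- mug: bystander: white mug, 76 mm across, 85 mm tall, on the bench to the left
- glue: bystander: white plastic bottle, 54 mm across, 120 mm tall, on the bench to the right
- mallet: bystander: hammer lying on the bench to the right
- varnish_jar: bystander: amber jar, 68 mm across, 80 mm tall, on the bench to the left, farther off

How it is judged (in metres and radians):
On the way, in this order (a step that is already met when the one before it is completed fails the run):
1. the fingertips touch the scroll at rivet 1 (TCP within 15 mm of it, seen from above) (horizontal distance between the grasp point and rivet1 below 0.015 m and contact force between the fingers and scroll above 0.3 N), for 0.05 s.
2. the fingertips touch the scroll at rivet 2 (TCP within 15 mm of it, seen from above) (horizontal distance between the grasp point and rivet2 below 0.015 m and contact force between the fingers and scroll above 0.3 N), for 0.05 s.
3. the fingertips touch the scroll at rivet 3 (TCP within 15 mm of it, seen from above) (horizontal distance between the grasp point and rivet3 below 0.015 m and contact force between the fingers and scroll above 0.3 N), for 0.05 s.
4. the fingertips touch the scroll at rivet 4 (TCP within 15 mm of it, seen from above) (horizontal distance between the grasp point and rivet4 below 0.015 m and contact force between the fingers and scroll above 0.3 N), for 0.05 s.
5. the fingertips touch the scroll at rivet 5 (TCP within 15 mm of it, seen from above) (horizontal distance between the grasp point and rivet5 below 0.015 m and contact force between the fingers and scroll above 0.3 N), for 0.05 s.
6. the fingertips touch the scroll at rivet 6 (TCP within 15 mm of it, seen from above) (horizontal distance between the grasp point and rivet6 below 0.015 m and contact force between the fingers and scroll above 0.3 N), for 0.05 s.
7. the fingertips touch the scroll at rivet 7 (TCP within 15 mm of it, seen from above) (horizontal distance between the grasp point and rivet7 below 0.015 m and contact force between the fingers and scroll above 0.3 N), for 0.05 s.
At the end, for the whole second after the job is handed in: All seven rivets have been passed in order with the fingertips touching; the sprung top is back up (within 2 mm), the scroll lies flat and still within 20 mm of where it was, and every bystander is within 20 mm of where it was (value of joint deck below 0.002 m and distance of each of scroll, sanding_block, wax_tin, file_brush, mug, glue, mallet, varnish_jar from where it was at the start of the episode below 0.02 m and angle between scroll's own z axis and vertical below 0.05 rad and linear speed of scroll below 0.01 m/s).
It fails at once if the scroll is lifted or tipped (height (world z) of scroll above 0.058 m or angle between scroll's own z axis and vertical above 0.1 rad).
It fails at once if the scroll is shifted by more than 20 mm (distance of scroll from where it was at the start of the episode above 0.02 m).
It fails at once if pressed too hard: the sprung top is within 1.5 mm of its stop, or the fingers push the scroll with over 25 N (value of joint deck above 0.0135 m or contact force between the fingers and scroll above 25 N).
It fails at once if the fingertips are lifted off over the middle of the scroll (rivets 2 to 6): TCP within 20 mm of one of these seen from above, no contact, TCP 42 to 65 mm above the scroll's underside ((horizontal distance between the grasp point and rivet2 below 0.02 m or horizontal distance between the grasp point and rivet3 below 0.02 m or horizontal distance between the grasp point and rivet4 below 0.02 m or horizontal distance between the grasp point and rivet5 below 0.02 m or horizontal distance between the grasp point and rivet6 below 0.02 m) and contact force between the fingers and scroll below 0.02 N and z of the grasp point in the frame of scroll between 0.042 and 0.065 m).
It fails at once if a bystander is moved by more than 20 mm (distance of any of sanding_block, wax_tin, file_brush, mug, glue, mallet, varnish_jar from where it was at the start of the episode above 0.02 m).
It also fails if it takes over 51 s, if anything falls off the work surface, if the arm or the gripper's body presses on something with over 40 N, if the wrist force passes 120 N, or if a joint passes its speed limit or range.

ROBOT

A 6-joint arm with a two-finger parallel gripper is mounted at the origin on the work surface. World frame = base frame: x ahead of the robot, y to its left, z up, the work surface at z = 0. Lengths are in mm, angles in rad, forces in N, time in s.
With the tool pointing down it reaches from about 275 to 1000 mm from the base axis. Payload 8.4 kg.
Tool frame: the origin (TCP) lies between the finger pads, 19 mm behind the fingertips; this is the grasp point; z points along the fingers, y is the line along which they close (so a half turn about z gives the same grasp; the last joint's range is limited). The gripper opens to 85 mm and grips with 20 to 120 N. Pads are 22 mm wide; open, the fingers measure 114 mm over their backs; the gripper's body (76 mm by 85 mm) begins 54 mm behind the grasp point. The pads swing forward as they close: fully open they stand 13 mm farther back than shut.
Start: joints at [-1.293, 0.353, 1.633, -0, 1.155, -0.002], TCP at [172.601, -600.697, 249.981] pointing down, gripper open.
Joint ranges: [-2.63, 2.63], [-0.92, 2.1], [0.06, 2.66], [-1.3, 4.44], [0, 2.69], [-3.02, 3.02]. Speed limits (rad/s): [2.22, 2.22, 2.79, 3.14, 3.14, 3.14].

INTERFACE

Orientations are given as [roll, pitch, yaw] about the fixed x, y, z axes, in that order (R = Rz(yaw) Ry(pitch) Rx(roll)).
In Python, from rig import r, eyes, workorder gives the robot as it stands. The module is installed in compiled form; this text tells all that it offers.
- The arm moves only by the tool step_arm, never from a script. Its argument "moves" is a list of rows, each an object of numbers: "tx", "ty", "tz": the shift along the tool's x, y, z scaled (see below); "ax", "ay", "az": the turn, a rotation vector about the tool's x, y, z scaled (see below). In form: [{"tx": .., "ty": .., "tz": .., "ax": .., "ay": .., "az": ..}, ...]. A call has 1 to 5 rows; each row shifts and turns the commanded pose from where the row before left it, along the tool's axes as they then stand; what a row does not reach is not made up. The controller multiplies each number of a shift by 25 mm and each number of a turn by 90 degrees. A row lasts 1/8 s, in which the tool goes at most 62.5 mm and 10.7 degrees, less where a joint would pass 70% of its speed; a pose out of reach is approached as far as the arm can. A call with a number of a shift or a turn outside -1 to 1 is refused whole. A call with a gripper value outside its range is refused whole. "gripper" is the opening, from 0 (shut) to 1 (fully open), set as the call begins (left out, the last holds). The fingers move at their own pace and stop on an object; "newtons" is the grip in N (left out, the last holds). Time passes only in rows, so rows that do not move let the fingers close. It gives the time, the measured TCP pose, the force, the opening and the grip force at its end, in the units of the state.
- r.sense(): the state, without advancing time (a new reading comes with each control period).
- eyes.grab_frame(name): name is "scene" or "top"; returns (picture, depth): 400x640x3 uint8, red, green, blue; 400x640 float32, mm along the optical axis (not along the pixel's ray), 0 where there is no reading.
- eyes.camera_info(name): a dict with "intrinsics" (3x3 intrinsics, pixels), "cam_to_world" (4x4, takes a point from camera to world coordinates). Camera axes: x right, y up, looking along -z (the intrinsics and any distortion apply to the point x, -y, -z); pixel columns grow to the right and rows downward; lengths in mm; the calibration is good to about 2 mm. A picture is of the moment at which its call begins. camera_info takes no time and is no camera call.
- workorder.sign_off(): hands the job in; it is judged then, once.
The state is a dict: "clock": time; "qpos": joint angles; "qvel": joint speeds; "joint_efforts": joint torques, N m; "eef_pos": TCP position; "tcp_rot": TCP orientation; "contact_force": force on the tool from outside, world axes, zero at the start; "wrist_torque": the same for the moment, N m; "opening": opening from 0.0 (shut) to 1.0 (fully open); "grasp_force": force on a finger pad.
Only numpy, scipy, OpenCV 4.12 (cv2) and the standard library are available. Lean on these libraries where they do the work, as an engineer would, in place of code of your own. Each camera call takes 0.05 s, during which the arm holds its last target. There are 200 camera calls.

## Working session

There is one attempt and no reset: what is moved stays moved. The work goes in short steps, Python scripts to look and compute and a tool call to move; the robot and the scene stay as the last step left them, time stands still between calls to the robot, and variables do not carry over. Pictures are saved under pics/ and viewed, at most 10 in all, crops included, and the job is handed in when it is done.

Besides the shell and the picture viewer there is one more tool, called after "Request:" as name(argument=value, ...), one argument or row to a line, values as JSON. step_arm: Moves the arm, as the interface text tells. Its arguments: {"type":"object","properties":{"moves":{"type":"array","items":{"type":"object","properties":{"tx":{"type":"number"},"ty":{"type":"number"},"tz":{"type":"number"},"ax":{"type":"number"},"ay":{"type":"number"},"az":{"type":"number"}}}},"gripper":{"type":"number"},"newtons":{"type":"number"}},"required":["moves"]}

```bash
mkdir -p pics
python3 - <<'E'
from rig import r,eyes
import cv2,numpy as np
s=r.sense();print(s)
for n in("scene","top"):
    p,d=eyes.grab_frame(n);cv2.imwrite(f"pics/{n}0.png",p[:,:,::-1]);np.savez(f"{n}0.npz",p=p,d=d)
    print(n,eyes.camera_info(n))
E
```

```text
{'clock': 0.0, 'qpos': array([-1.29339493e+00,  3.53677731e-01,  1.63409423e+00, -8.92761955e-07,
        1.15520496e+00, -2.39135618e-03]), 'qvel': array([-0.00191563,  0.00102561,  0.0004364 , -0.00094146, -0.00074069,
       -0.00066562]), 'joint_efforts': array([-2.02058545e-03, -6.05261278e+01, -3.42066014e+01, -1.70189892e-04,
        9.27126763e-03,  2.89052009e-07]), 'eef_pos': array([ 172.48495115, -600.28037192,  249.26026156]), 'tcp_rot': array([-3.14020839e+00, -2.49400515e-06,  2.79793115e-01]), 'contact_force': array([0.12987684, 0.00872603, 0.77287766]), 'wrist_torque': array([-0.01228582, -0.02003095,  0.00953849]), 'grasp_force': 0.0, 'opening': 0.9972084279630816}
scene {'intrinsics': array([[380.01243069,   0.        , 319.3237192 ],
       [  0.        , 380.01243069, 198.09379026],
       [  0.        ,   0.        ,   1.        ]]), 'cam_to_world': array([[ 5.81406348e-01, -5.40345333e-01,  6.08270975e-01,
         1.25750574e+03],
       [ 8.13613199e-01,  3.86561592e-01, -4.34285273e-01,
        -4.47133787e+02],
       [-4.70175853e-04,  7.47393509e-01,  6.64381458e-01,
         8.11182109e+02],
       [ 0.00000000e+00,  0.00000000e+00,  0.00000000e+00,
         1.00000000e+00]])}
top {'intrinsics': array([[479.97844278,   0.        , 320.15702572],
       [  0.        , 479.97844278, 201.51412065],
       [  0.        ,   0.        ,   1.        ]]), 'cam_to_world': array([[-7.27467340e-03,  9.98431800e-01, -5.55069409e-02,
         4.85356673e+02],
       [-9.99860588e-01, -8.09692043e-03, -1.46029237e-02,
         6.35990547e+00],
       [-1.50294586e-02,  5.53929711e-02,  9.98351508e-01,
         1.40541952e+03],
       [ 0.00000000e+00,  0.00000000e+00,  0.00000000e+00,
         1.00000000e+00]])}
```

View pics/top0.png

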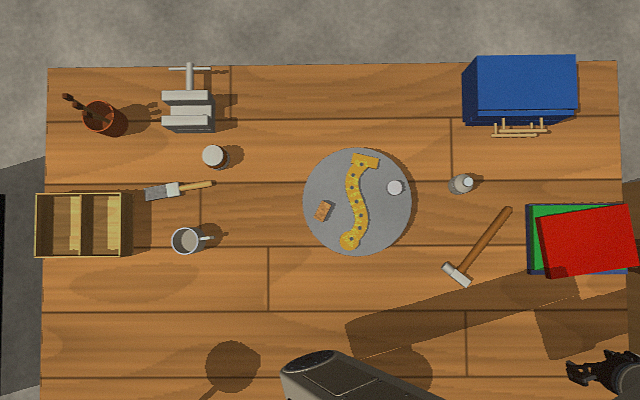

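View pics/scene0.png

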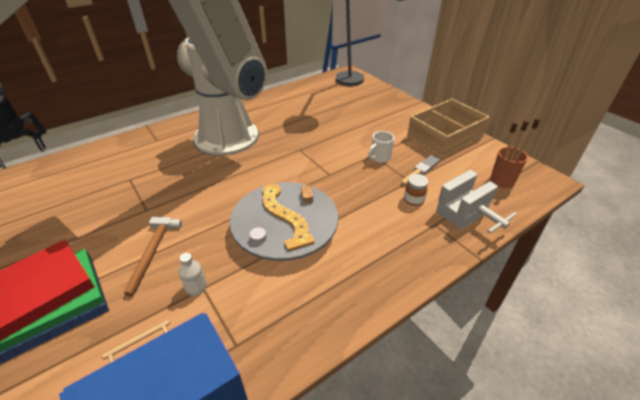

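The top view shows the scroll on the grey disc, with the foot at about (365,160) and the round end at (350,241). The cork block is at (324,210) and the tin at (395,188). I'll enlarge both views to read the rivets.

Run:
```python
import cv2,numpy as np
t=np.load("top0.npz")['p'];s=np.load("scene0.npz")['p']
a=cv2.resize(t[145:255,315:405,::-1],None,fx=5.4,fy=5.4,interpolation=cv2.INTER_CUBIC)
b=cv2.resize(s[175:260,240:335,::-1],None,fx=7,fy=7,interpolation=cv2.INTER_CUBIC)
cv2.imwrite("pics/tc.png",a);cv2.imwrite("pics/sc.png",b)
```

```text
(no output)
```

View pics/tc.png

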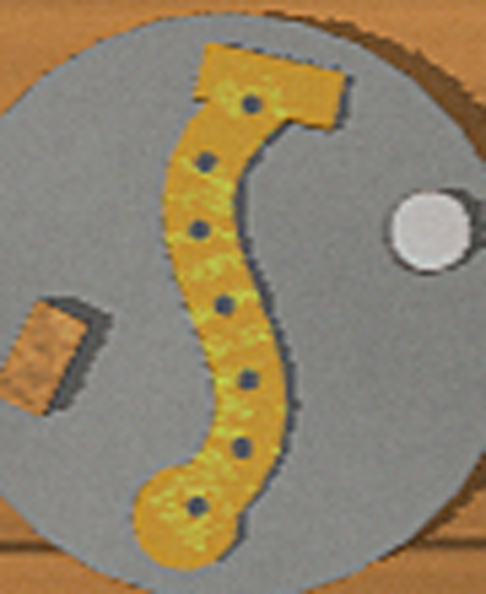

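View pics/sc.png

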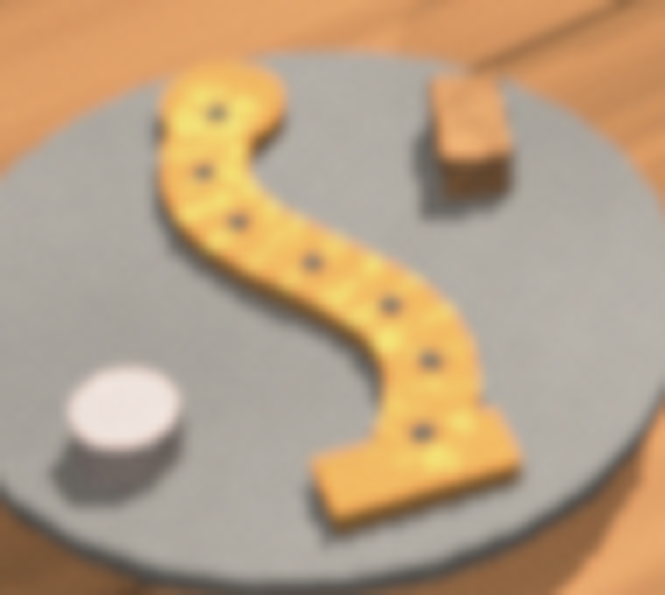

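The top crop shows rivets 1 to 7 running from (251,104) to (197,506). The scene crop shows the same rivets from (424,432) to (217,113). Next I triangulate them and fit the model.

```bash
cat > fit.py <<'E'
import numpy as np,cv2
from rig import eyes
T=np.array([(251,104),(206,161),(199,229),(224,305),(249,380),(242,448),(197,506)],float)
S=np.array([(424,432),(431,360),(390,305),(312,262),(238,221),(203,172),(217,113)],float)
T=(T+.5)/5.4-.5+[315,145];S=(S+.5)/7-.5+[240,175]
def P(n):
    c=eyes.camera_info(n);M=np.linalg.inv(c["cam_to_world"]);return c["intrinsics"]@(np.diag([1,-1,-1])@M[:3])
X=cv2.triangulatePoints(P("top"),P("scene"),T.T,S.T);X=(X[:3]/X[3]).T
print("tri",X.round(1))
def onz(n,uv,z):
    A=P(n);out=[]
    for u,v in uv:
        B=np.array([A[0]-u*A[2],A[1]-v*A[2]]);out.append(np.linalg.solve(B[:,:2],-(B[:,2]*z+B[:,3])))
    return np.array(out)
x=np.arange(-105,106,35.);m=np.c_[x,27*np.sin(2*np.pi*x/240)]
def rigid(W):
    a,b=m.mean(0),W.mean(0);U,_,V=np.linalg.svd((m-a).T@(W-b));R=V.T@np.diag([1,np.linalg.det(V.T@U.T)])@U.T
    return R,b-R@a
for nm,W in(("tri",X[:,:2]),("top62",onz("top",T,62)),("scene62",onz("scene",S,62))):
    R,t=rigid(W);print(nm,t.round(1),np.degrees(np.arctan2(R[1,0],R[0,0])).round(2),"rms",np.sqrt(((m@R.T+t-W)**2).sum(1).mean()).round(2))
    if nm=="tri":
        r7=m@R.T+t;print(r7.round(1));d=np.load("top0.npz")
for n,uv in(("top",T),("scene",S)):
    d=np.load(n+"0.npz")["d"];print(n,[round(float(d[int(round(v)),int(round(u))]),0) for u,v in uv])
E
python3 fit.py
```

```text
tri [[665.7 -89.1  61.8]
 [635.9 -65.6  62. ]
 [600.4 -61.7  61.5]
 [560.8 -74.1  61.4]
 [521.9 -86.5  61.5]
 [486.6 -82.6  61.1]
 [457.  -58.9  61.5]]
tri [561.2 -74.1] 166.09 rms 0.29
[[665.6 -89.3]
 [635.4 -65.6]
 [600.3 -61.7]
 [561.2 -74.1]
 [522.  -86.5]
 [486.9 -82.6]
 [456.8 -58.9]]
top62 [560.8 -74.6] 166.09 rms 0.3
scene62 [562.1 -73.4] 166.18 rms 0.33
top [1348.0, 1348.0, 1348.0, 1340.0, 1343.0, 1343.0, 1338.0]
scene [1016.0, 1040.0, 1067.0, 1084.0, 1108.0, 1129.0, 1151.0]
```

Request:
step_arm(
  moves=[
    {"az":0.089},
    {"az":0.089},
    {"tx":0.5,"ty":-0.5},
    {"tx":1,"ty":-1},
    {"tx":1,"ty":-1},
  ],
  gripper=0,
  newtons=40,
)

```text
schema error: expected keys tx, ty, tz, ax, ay, az
```

Request:
step_arm(
  moves=[
    {"tx":0,"ty":0,"tz":0,"ax":0,"ay":0,"az":0.089},
    {"tx":0,"ty":0,"tz":0,"ax":0,"ay":0,"az":0.089},
    {"tx":0.5,"ty":-0.5,"tz":0,"ax":0,"ay":0,"az":0},
    {"tx":1,"ty":-1,"tz":0,"ax":0,"ay":0,"az":0},
    {"tx":1,"ty":-1,"tz":0,"ax":0,"ay":0,"az":0},
  ],
  gripper=0,
  newtons=40,
)

```text
clock: 0.72
eef_pos: [236.1, -536.5, 249.7]
tcp_rot: [-3.141, -0.0, 0.004]
contact_force: [0.8, -0.6, 1.0]
opening: 0.002
grasp_force: 0.0
```

Request:
step_arm(
  moves=[
    {"tx":1,"ty":-1,"tz":0,"ax":0,"ay":0,"az":0},
    {"tx":1,"ty":-1,"tz":0,"ax":0,"ay":0,"az":0},
    {"tx":1,"ty":-1,"tz":0,"ax":0,"ay":0,"az":0},
    {"tx":1,"ty":-1,"tz":0,"ax":0,"ay":0,"az":0},
    {"tx":1,"ty":-1,"tz":0,"ax":0,"ay":0,"az":0},
  ],
)

```text
clock: 1.35
eef_pos: [361.0, -411.1, 249.8]
tcp_rot: [-3.141, 0.0, 0.004]
contact_force: [0.4, -0.5, -0.0]
opening: -0.001
grasp_force: 0.0
```

Request:
step_arm(
  moves=[
    {"tx":1,"ty":-1,"tz":0,"ax":0,"ay":0,"az":0},
    {"tx":1,"ty":-1,"tz":0,"ax":0,"ay":0,"az":0},
    {"tx":1,"ty":-1,"tz":0,"ax":0,"ay":0,"az":0},
    {"tx":1,"ty":-1,"tz":0,"ax":0,"ay":0,"az":0},
    {"tx":1,"ty":-1,"tz":0,"ax":0,"ay":0,"az":0},
  ],
)

```text
clock: 1.98
eef_pos: [485.7, -286.0, 249.9]
tcp_rot: [-3.141, 0.0, 0.004]
contact_force: [-0.6, -1.0, 0.2]
opening: -0.0
grasp_force: 0.0
```

Request:
step_arm(
  moves=[
    {"tx":1,"ty":-1,"tz":0,"ax":0,"ay":0,"az":0},
    {"tx":1,"ty":-1,"tz":0,"ax":0,"ay":0,"az":0},
    {"tx":1,"ty":-1,"tz":0,"ax":0,"ay":0,"az":0},
    {"tx":1,"ty":-1,"tz":0,"ax":0,"ay":0,"az":0},
    {"tx":1,"ty":-1,"tz":0,"ax":0,"ay":0,"az":0},
  ],
)

```text
clock: 2.6
eef_pos: [610.4, -161.0, 249.8]
tcp_rot: [-3.141, 0.0, 0.004]
contact_force: [0.1, -0.4, 0.1]
opening: 0.003
grasp_force: 0.0
```

Request:
step_arm(
  moves=[
    {"tx":0.74,"ty":-0.96,"tz":0,"ax":0,"ay":0,"az":0},
    {"tx":0.74,"ty":-0.96,"tz":0,"ax":0,"ay":0,"az":0},
    {"tx":0.74,"ty":-0.96,"tz":0,"ax":0,"ay":0,"az":0},
    {"tx":0,"ty":0,"tz":1,"ax":0,"ay":0,"az":0},
    {"tx":0,"ty":0,"tz":1,"ax":0,"ay":0,"az":0},
  ],
)

```text
clock: 3.22
eef_pos: [665.3, -89.4, 199.4]
tcp_rot: [-3.141, -0.0, 0.005]
contact_force: [0.8, -0.6, -0.5]
opening: -0.001
grasp_force: 0.0
```

Request:
step_arm(
  moves=[
    {"tx":0,"ty":0,"tz":1,"ax":0,"ay":0,"az":0},
    {"tx":0,"ty":0,"tz":1,"ax":0,"ay":0,"az":0},
    {"tx":0,"ty":0,"tz":1,"ax":0,"ay":0,"az":0},
    {"tx":0,"ty":0,"tz":1,"ax":0,"ay":0,"az":0},
    {"tx":0,"ty":0,"tz":0,"ax":0,"ay":0,"az":0},
  ],
)

```text
clock: 3.85
eef_pos: [663.6, -89.9, 98.0]
tcp_rot: [-3.141, 0.004, 0.003]
contact_force: [-0.5, 0.6, 0.4]
opening: 0.003
grasp_force: 0.0
```

Request:
step_arm(
  moves=[
    {"tx":0.05,"ty":0,"tz":0.2,"ax":0,"ay":0,"az":0},
    {"tx":0,"ty":0,"tz":0.2,"ax":0,"ay":0,"az":0},
    {"tx":0,"ty":0,"tz":0,"ax":0,"ay":0,"az":0},
    {"tx":0,"ty":0,"tz":0,"ax":0,"ay":0,"az":0},
  ],
)

```text
clock: 4.35
eef_pos: [666.9, -91.2, 90.4]
tcp_rot: [3.142, -0.001, 0.0]
contact_force: [0.6, 0.6, -0.7]
opening: 0.002
grasp_force: 0.0
```

Run:
```python
from rig import r,eyes
import numpy as np
for i in range(4):
    s=r.sense();print(s['eef_pos'].round(2),s['contact_force'].round(2),s['tcp_rot'].round(4));eyes.grab_frame("top")
```

```text
[666.94 -91.15  90.42] [ 0.64  0.57 -0.7 ] [ 3.1415e+00 -6.0000e-04  3.0000e-04]
[666.92 -91.18  90.36] [0.71 0.74 0.16] [ 3.1415e+00 -5.0000e-04  2.0000e-04]
[666.94 -91.17  90.35] [-0.63 -0.36 -0.2 ] [ 3.1415e+00 -5.0000e-04  3.0000e-04]
[666.89 -91.2   90.27] [0.51 0.05 1.03] [ 3.1415e+00 -4.0000e-04  1.0000e-04]
```

Request:
step_arm(
  moves=[
    {"tx":-0.05,"ty":-0.07,"tz":0.2,"ax":0,"ay":0,"az":0},
    {"tx":0,"ty":0,"tz":0.1,"ax":0,"ay":0,"az":0},
    {"tx":0,"ty":0,"tz":0.1,"ax":0,"ay":0,"az":0},
    {"tx":0,"ty":0,"tz":0.1,"ax":0,"ay":0,"az":0},
    {"tx":0,"ty":0,"tz":0,"ax":0,"ay":0,"az":0},
  ],
)

```text
clock: 5.18
eef_pos: [665.3, -89.3, 77.4]
tcp_rot: [-3.141, 0.0, 0.0]
contact_force: [-2.4, 1.1, 3.2]
opening: -0.004
grasp_force: 1.6
```

```bash
cat > f.py <<'E'
from rig import r,eyes
import numpy as np
F=[]
for i in range(8):
    s=r.sense();F.append(np.r_[s['eef_pos'],s['contact_force']]);eyes.grab_frame("top")
print(np.mean(F,0).round(2),s['clock'])
E
python3 f.py
```

```text
[665.36 -89.29  77.53  -2.12   0.8    3.37] 5.525
```

Request:
step_arm(
  moves=[
    {"tx":-0.24,"ty":-0.21,"tz":0.02,"ax":0,"ay":0,"az":0},
    {"tx":-0.24,"ty":-0.2,"tz":0.02,"ax":0,"ay":0,"az":0},
    {"tx":-0.24,"ty":-0.19,"tz":0.01,"ax":0,"ay":0,"az":0},
    {"tx":-0.24,"ty":-0.18,"tz":0,"ax":0,"ay":0,"az":0},
    {"tx":-0.24,"ty":-0.17,"tz":0,"ax":0,"ay":0,"az":0},
  ],
)

```text
clock: 6.2
eef_pos: [635.3, -65.3, 76.4]
tcp_rot: [3.142, -0.001, 0.0]
contact_force: [2.8, -1.1, 4.4]
opening: 0.001
grasp_force: 1.9
```

Request:
step_arm(
  moves=[
    {"tx":-0.28,"ty":-0.08,"tz":0,"ax":0,"ay":0,"az":0},
    {"tx":-0.28,"ty":-0.06,"tz":0,"ax":0,"ay":0,"az":0},
    {"tx":-0.28,"ty":-0.03,"tz":0,"ax":0,"ay":0,"az":0},
    {"tx":-0.28,"ty":0,"tz":0,"ax":0,"ay":0,"az":0},
    {"tx":-0.28,"ty":0.02,"tz":0,"ax":0,"ay":0,"az":0},
  ],
)

```text
clock: 6.82
eef_pos: [600.0, -61.9, 76.2]
tcp_rot: [-3.141, 0.0, 0.0]
contact_force: [2.7, -0.4, 3.6]
opening: -0.0
grasp_force: 2.0
```

```bash
python3 f.py
python3 - <<'E'
from rig import eyes
import cv2
p,d=eyes.grab_frame("top");q,d=eyes.grab_frame("scene")
a=cv2.resize(p[145:255,315:405,::-1],None,fx=5.4,fy=5.4,interpolation=cv2.INTER_CUBIC)
b=cv2.resize(q[175:260,240:335,::-1],None,fx=3.3,fy=7,interpolation=cv2.INTER_CUBIC)
cv2.imwrite("pics/mid.png",cv2.hconcat([a[:590],b[:590]]))
E
```

```text
[ 5.9924e+02 -6.1880e+01  7.5910e+01 -1.2900e+00 -3.6000e-01  4.0000e+00] 7.175
```

View pics/mid.png

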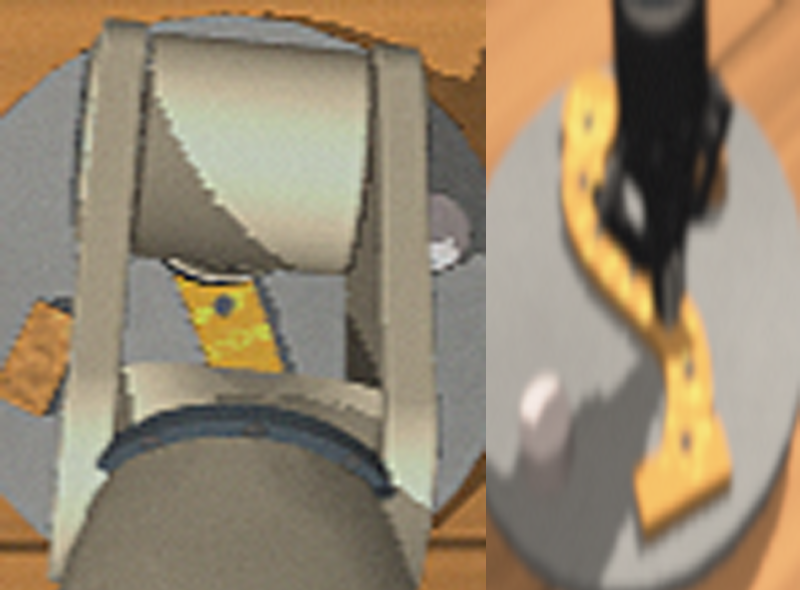

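Rivet 4 is still at (224,305) in the top crop, exactly where it was, so the scroll hasn't shifted. The fingertips rest on rivet 3 at about 4 N, so I carry on.

Request:
step_arm(
  moves=[
    {"tx":-0.3,"ty":0.07,"tz":0,"ax":0,"ay":0,"az":0},
    {"tx":-0.3,"ty":0.09,"tz":0,"ax":0,"ay":0,"az":0},
    {"tx":-0.31,"ty":0.1,"tz":0,"ax":0,"ay":0,"az":0},
    {"tx":-0.31,"ty":0.11,"tz":0,"ax":0,"ay":0,"az":0},
    {"tx":-0.31,"ty":0.12,"tz":0,"ax":0,"ay":0,"az":0},
  ],
)

```text
clock: 7.95
eef_pos: [561.8, -74.3, 76.3]
tcp_rot: [-3.142, -0.0, 0.0]
contact_force: [1.9, 1.1, 3.9]
opening: -0.003
grasp_force: 2.0
```

Request:
step_arm(
  moves=[
    {"tx":-0.31,"ty":0.12,"tz":0,"ax":0,"ay":0,"az":0},
    {"tx":-0.31,"ty":0.11,"tz":0,"ax":0,"ay":0,"az":0},
    {"tx":-0.31,"ty":0.1,"tz":0,"ax":0,"ay":0,"az":0},
    {"tx":-0.31,"ty":0.09,"tz":0,"ax":0,"ay":0,"az":0},
    {"tx":-0.31,"ty":0.07,"tz":0,"ax":0,"ay":0,"az":0},
  ],
)

```text
clock: 8.57
eef_pos: [523.0, -86.6, 76.2]
tcp_rot: [3.142, -0.0, 0.0]
contact_force: [3.0, -0.0, 4.2]
opening: 0.002
grasp_force: 2.0
```

Request:
step_arm(
  moves=[
    {"tx":-0.28,"ty":0.02,"tz":0,"ax":0,"ay":0,"az":0},
    {"tx":-0.29,"ty":0,"tz":0,"ax":0,"ay":0,"az":0},
    {"tx":-0.29,"ty":-0.03,"tz":0,"ax":0,"ay":0,"az":0},
    {"tx":-0.29,"ty":-0.06,"tz":0,"ax":0,"ay":0,"az":0},
    {"tx":-0.28,"ty":-0.09,"tz":0,"ax":0,"ay":0,"az":0},
  ],
)

```text
clock: 9.2
eef_pos: [487.2, -82.3, 76.2]
tcp_rot: [3.141, 0.0, 0.0]
contact_force: [2.1, -1.2, 3.6]
opening: -0.005
grasp_force: 2.0
```

Request:
step_arm(
  moves=[
    {"tx":-0.24,"ty":-0.17,"tz":0,"ax":0,"ay":0,"az":0},
    {"tx":-0.24,"ty":-0.18,"tz":0,"ax":0,"ay":0,"az":0},
    {"tx":-0.24,"ty":-0.19,"tz":0,"ax":0,"ay":0,"az":0},
    {"tx":-0.24,"ty":-0.2,"tz":0,"ax":0,"ay":0,"az":0},
    {"tx":-0.24,"ty":-0.2,"tz":0,"ax":0,"ay":0,"az":0},
  ],
)

```text
clock: 9.82
eef_pos: [457.3, -58.5, 76.2]
tcp_rot: [-3.142, 0.0, 0.0]
contact_force: [1.7, -1.4, 4.5]
opening: -0.0
grasp_force: 1.9
```

Request:
step_arm(
  moves=[
    {"tx":0,"ty":0,"tz":0,"ax":0,"ay":0,"az":0},
    {"tx":0,"ty":0,"tz":0,"ax":0,"ay":0,"az":0},
  ],
)

```text
clock: 10.07
eef_pos: [456.7, -58.4, 75.9]
tcp_rot: [-3.141, 0.002, 0.0]
contact_force: [-2.4, 1.4, 3.6]
opening: 0.001
grasp_force: 2.0
```

The tips are at rivet 7 and in contact. Now I lift straight up and back away toward the base, which keeps clear of the middle of the scroll.

Request:
step_arm(
  moves=[
    {"tx":0,"ty":0,"tz":-0.2,"ax":0,"ay":0,"az":0},
    {"tx":0,"ty":0,"tz":-0.3,"ax":0,"ay":0,"az":0},
    {"tx":0,"ty":0,"tz":-0.8,"ax":0,"ay":0,"az":0},
    {"tx":0,"ty":0,"tz":-1,"ax":0,"ay":0,"az":0},
    {"tx":0,"ty":0,"tz":-1,"ax":0,"ay":0,"az":0},
  ],
)

```text
clock: 10.7
eef_pos: [457.7, -59.1, 159.8]
tcp_rot: [3.141, -0.0, 0.0]
contact_force: [-0.6, -0.3, -0.0]
opening: 0.001
grasp_force: 0.0
```

Request:
step_arm(
  moves=[
    {"tx":-0.5,"ty":0.5,"tz":-1,"ax":0,"ay":0,"az":0},
    {"tx":-0.5,"ty":1,"tz":-1,"ax":0,"ay":0,"az":0},
    {"tx":-0.5,"ty":1,"tz":-0.5,"ax":0,"ay":0,"az":0},
    {"tx":0,"ty":1,"tz":0,"ax":0,"ay":0,"az":0},
    {"tx":0,"ty":0.5,"tz":0,"ax":0,"ay":0,"az":0},
  ],
)

```text
clock: 11.32
eef_pos: [420.3, -160.0, 221.8]
tcp_rot: [3.141, -0.001, -0.001]
contact_force: [-1.2, 0.4, 0.9]
opening: 0.002
grasp_force: 0.0
```

Request:
step_arm(
  moves=[
    {"tx":0,"ty":1,"tz":0,"ax":0,"ay":0,"az":0},
    {"tx":0,"ty":1,"tz":0,"ax":0,"ay":0,"az":0},
    {"tx":0,"ty":0.5,"tz":0,"ax":0,"ay":0,"az":0},
    {"tx":0,"ty":0,"tz":0,"ax":0,"ay":0,"az":0},
    {"tx":0,"ty":0,"tz":0,"ax":0,"ay":0,"az":0},
  ],
)

```text
clock: 11.95
eef_pos: [420.2, -220.7, 221.1]
tcp_rot: [-3.141, 0.0, 0.0]
contact_force: [0.1, 0.5, 0.5]
opening: -0.001
grasp_force: 0.0
```

Run:
```python
from rig import eyes,r
import cv2
p,d=eyes.grab_frame("top")
cv2.imwrite("pics/end.png",cv2.resize(p[145:255,315:405,::-1],None,fx=5.4,fy=5.4,interpolation=cv2.INTER_CUBIC));print(r.sense()['clock'])
```

```text
12.0
```

View pics/end.png

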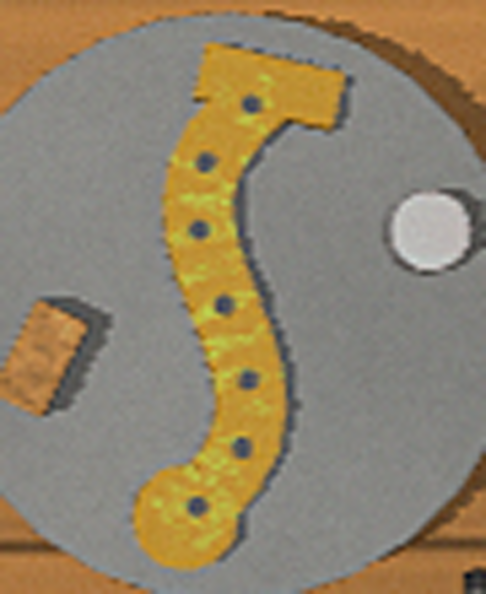

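All the rivets, from (251,104) to (197,506), are at the same pixels as at the start, and so are the cork block and the tin. I'm handing the job in.

```bash
python3 -c "
from rig import workorder
print(workorder.sign_off())"
```

```text
the job is handed in; nothing more can be done
None
```

I stroked the closed fingertips over all seven rivets in one pass at about 4 N and lifted off at the round end; the last picture shows the scroll, cork block and tin unmoved, and the job is handed in (no verdict was returned).

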